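# Knock the worn bush out of an ink roller

## Task

The ink roller standing in the knock-out stand has a worn brass bush stuck in the bottom end of its core: take the orange-handled drift from the tool block, feel it into the top of the roller's bore and press the bush down and out so that it drops into the catch tin, keeping the drift's load on the roller, bush and stand below 25 N all the time. Then put the drift back upright in its hole in the tool block, all the way down, let go of it, and leave everything else on the table where it is.

Things in the scene. Friction and masses are not known exactly. Their poses are not given: they have to be found in the camera images.
- stand: Fixed grey steel knock-out stand: base 150 x 124 x 10 mm, two side walls (open towards its own +x and -x), a bridge plate with its top 77 mm above the table and a 34 mm hole in the middle, and on the plate a ring-shaped cup, 60 mm inside, 72 mm outside, 14 mm high. A catch tin lies under the bridge. Origin: centre of the base's underside, on the table; z up. The ink roller stands in the cup.
- cup (a point): Centre of the cup's floor on the bridge plate, 77 mm above the table. The cup's centre line is vertical through it. The roller has play in the cup and stands to one side: its bore's axis is vertical and lies 3 to 6 mm from the cup's centre line, in any direction. Neither direction nor amount is measured: find the bore by feel or by eye.
- level (a point): Point on the cup's centre line at the height of the ink roller's flat top, 147 mm above the table. Roller: 48 mm in diameter, 70 mm tall, dark red rubber on an aluminium core with a straight, sharp-edged 18 mm bore. It cannot tip or lift, and shifts sideways only under 6 N or more. Pressed lightly on its top, the drift's end sinks a little deeper (tenths of a mm) the nearer it is to the bore.
- bush (a joint): Worn brass bush, 17.6 mm across, 22 mm long, low in the bore. Value: its way down in m. Start: 0 to 0.004 (its top 44 to 48 mm below the roller's top). Tight: needs some 8 to 16 N until about 0.024, then drops by itself to 0.069, in the tin. For that the drift's end must go about 69 mm below the roller's top; 72 to 76 mm is right; at 80 mm the drift's handle meets the roller.
- drift: The drift: a round steel rod of 16 mm diameter and 80 mm length with a flat end (chamfer 1.5 mm), and on top of it an orange round handle of 22 mm diameter, from 80 to 132 mm above the end. 0.2 kg. Origin: centre of the rod's flat lower end; z along the axis to the handle. It stands upright in the tool block, its end 10 mm above the table, its handle's top 142 mm above the table.
- block: Wooden tool block fixed to the table, 110 x 90 mm, 50 mm tall. Origin: centre of its underside; z up. The drift's hole is in the middle: 22 mm in diameter, 40 mm deep, slightly countersunk, so its floor is 10 mm above the table. Four short pin punches stand near its corners, up to 80 mm above the table.
- socket (a point): Centre of the floor of the drift's hole in the block, 10 mm above the table.
- yoke: Bystander: roller frame, steel wire fork with a dark wooden handle, lying flat. Origin under the root of the fork.
- ink_tin: Bystander: ink tin, 72 mm diameter, 60 mm tall. Origin at the centre of its underside.
- tape: Bystander: roll of tape lying flat, 90 mm diameter, 25 mm tall. Origin at the centre of its underside.
- knife: Bystander: ink knife lying flat, 200 mm long.
- new_bush_a: Bystander: new white nylon bush standing on end, 17.6 mm diameter, 22 mm tall.
- new_bush_b: Bystander: new white nylon bush standing on end, 17.6 mm diameter, 22 mm tall.
- brush_jar: Bystander: white jar with brushes, 76 mm diameter, about 190 mm tall with the brushes. Origin at the centre of its underside.
Mind the look-alikes: they are no part of the job. What is shaped like the drift but blue or white is not meant. What is shaped like the stand but purple is not meant.

How it is judged:
On the way, in this order (a step that is already met when the one before it is completed fails the run):
1. the drift's end is in the roller's bore, more than 15 mm below the roller's top (z of drift in the frame of stand below 0.132 m and horizontal distance between drift and cup below 0.01 m), for 0.1 s.
2. the bush has dropped out of the roller into the tin (value of joint bush above 0.06 m), for 0.2 s.
At the end, for the whole second after the job is handed in: The bush lies in the catch tin (its way down more than 60 mm). The drift stands at rest upright (within 0.12 rad) in its hole in the tool block, its end within 6 mm of the hole's axis and less than 5 mm above the hole's floor, released (value of joint bush above 0.06 m and horizontal distance between drift and socket below 0.006 m and z of drift in the frame of socket below 0.005 m and angle between drift's own z axis and vertical below 0.12 rad and linear speed of drift below 0.02 m/s); the robot touches nothing.
It fails at once if the drift bears on the roller, bush or stand with more than 25 N (contact force between drift and stand above 25 N).
It fails at once if a bystander is moved by more than 20 mm (distance of any of yoke, ink_tin, tape, knife, new_bush_a, new_bush_b, brush_jar from where it was at the start of the episode above 0.02 m).
It also fails if it takes over 72 s, if anything falls off the work surface, if the arm or the gripper's body presses on something with over 40 N, if the wrist force passes 120 N, or if a joint passes its speed limit or range.

## Robot

A 6-joint arm with a two-finger parallel gripper is mounted at the origin on the work surface. World frame = base frame: x ahead of the robot, y to its left, z up, the work surface at z = 0. Lengths are in m, angles in rad, forces in N, time in s.
With the tool pointing down it reaches from about 0.425 to 1.125 m from the base axis. Payload 14.9 kg.
Tool frame: the origin (TCP) lies on the centre line of the jaws, within the pads' length; the fingertips stand 14 mm ahead of it and the grasp point (between the pads) lies 5 mm behind it (bot.tips_ahead is the distance from the TCP to the fingertips, in m); y points along the fingers, x is the direction in which the jaws open and shut, and the axes are right-handed (so a half turn about y gives the same grasp; the last joint's range is limited). The gripper opens to 91 mm and grips with 3 to 60 N. Pads are 32 mm wide; open, the fingers measure 118 mm over their backs; the gripper's body (76 mm by 178 mm) begins 60 mm behind the grasp point.
Start: joints at [1.077, 0.379, 1.734, -0, 1.028, -0.033], TCP at [0.311, 0.627, 0.228] pointing down, gripper open.
Joint ranges: [-2.77, 2.77], [-0.74, 2.19], [0, 2.66], [-1.06, 4.2], [0.31, 2.87], [-3.08, 3.08]. Speed limits (rad/s): [1.89, 1.89, 2.39, 3.14, 3.14, 3.14].

## Interface

Orientations are given as a unit quaternion [w, x, y, z].
In Python, from rig import bot gives the robot as it stands. The module is installed in compiled form; this text tells all that it offers.
- The arm moves only by the tool jog_arm, never from a script. Its argument "motion" is a list of rows, each a list of 7 numbers: the shift along the world's x, y, z in m, then the turn, a rotation vector about the world's x, y, z in rad, then the opening, from -1 (shut) to 1 (fully open). A call has 1 to 8 rows; each row is the pose to reach, as a shift and turn from the pose measured when the call began; what a row does not reach only later rows make up. A row lasts 1/10 s, in which the tool goes at most 50 mm and 8.59 degrees, less where a joint would pass 70% of its speed; a pose out of reach is approached as far as the arm can. A call with a gripper value outside its range is refused whole. The fingers move at their own pace and stop on an object; the grip force is fixed at half the most. Time passes only in rows, so rows that repeat a pose let the fingers close. It gives the time, the measured TCP pose, the force and the opening at its end, in the units of the state.
- bot.observe(): the state, without advancing time (a new reading comes with each control period).
- bot.capture(name): name is "side" or "top"; returns the picture (384x512x3 uint8, blue, green, red); there is no depth.
- bot.get_calibration(name): a dict with "fx", "fy", "cx", "cy" (pixels), "R" (3x3) and "t" (3): a world point X has camera coordinates R X + t. Camera axes: x right, y down, z forward; pixel columns grow to the right and rows downward; lengths in m; the calibration is good to about 2 mm. A picture is of the moment at which its call begins. get_calibration takes no time and is no camera call.
- bot.hand_in(): hands the job in, once; it reports no verdict.
The state is a dict: "time_s": time; "qpos": joint angles; "joint_velocities": joint speeds; "tau": joint torques, N m; "position": TCP position; "eef_rot": TCP orientation; "force": force on the tool from outside, world axes, zero at the start; "torque": the same for the moment, N m; "gripper_width": finger opening in m.
Only numpy, scipy, OpenCV 4.12 (cv2) and the standard library are available. Lean on these libraries where they do the work, as an engineer would, in place of code of your own. Each camera call takes 0.05 s, during which the arm holds its last target.

## Working session

There is one attempt and no reset: what is moved stays moved. The work goes in short steps, Python scripts to look and compute and a tool call to move; the robot and the scene stay as the last step left them, time stands still between calls to the robot, and variables do not carry over. Pictures are saved under pics/ and viewed, and the job is handed in when it is done.

Besides the shell and the picture viewer there is one more tool, called after "Request:" as a command line: name --pt "numbers of a row" for each row, then --argument value for the rest. jog_arm: Moves the arm, as the interface text tells. Its arguments: {"type":"object","properties":{"motion":{"type":"array","items":{"type":"array","items":{"type":"number"}}}},"required":["motion"]}

```bash
mkdir -p pics; python3 - <<'E'
from rig import bot
import cv2
s=bot.observe()
for k,v in s.items(): print(k,v)
for n in("side","top"):
    cv2.imwrite(f"pics/{n}0.png",bot.capture(n)); print(n,bot.get_calibration(n))
print(bot.tips_ahead)
E
```

```text
time_s 0.0
qpos [ 1.07664629e+00  3.79379881e-01  1.73482587e+00 -3.52907844e-05
  1.02846447e+00 -3.32787503e-02]
joint_velocities [ 2.75748157e-05 -2.29556537e-04 -4.97656450e-04 -6.72250796e-04
 -3.02253086e-05 -3.82776958e-04]
tau [-2.48869641e-03 -7.63750505e+01 -4.34346664e+01  6.50465861e-02
  4.25501901e-02 -8.65385596e-05]
position [0.31111968 0.62661547 0.22728596]
eef_rot [-0.60078173  0.60117996  0.37226311 -0.37291306]
force [-0.22412509 -0.60394779 -0.53731165]
torque [-0.02070703 -0.01089263  0.01471858]
gripper_width 0.09120825075648475
side {'fx': 387.3570511151594, 'fy': 387.3570511151594, 'cx': 255.26484035910366, 'cy': 189.19502919134865, 'R': array([[ 0.66523019, -0.74648567, -0.01509757],
       [-0.51231928, -0.44165687, -0.73652438],
       [ 0.54313694,  0.49769303, -0.67624249]]), 't': array([-0.38457175,  0.34192973,  0.87100048])}
top {'fx': 450.85968693206877, 'fy': 450.85968693206877, 'cx': 249.7565002101042, 'cy': 182.54736429709195, 'R': array([[ 1.94741508e-03, -9.99945410e-01, -1.02656978e-02],
       [-9.95020319e-01, -9.14604979e-04, -9.96680926e-02],
       [ 9.96532627e-02,  1.04086731e-02, -9.94967782e-01]]), 't': array([-0.00491449,  0.55700138,  1.37757791])}
0.014
```

View pics/side0.png

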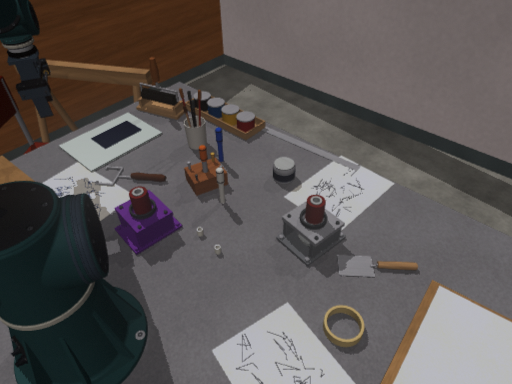

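View pics/top0.png

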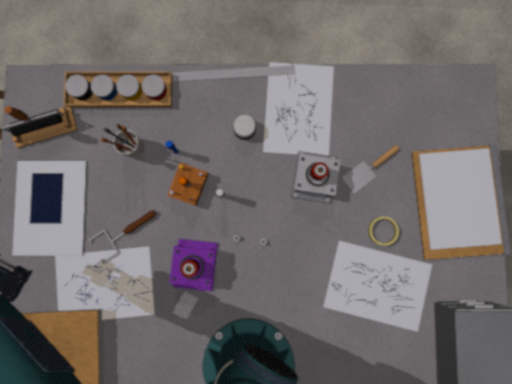

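The side view shows three drift-shaped tools: orange in the block (side 204,153; top 187,182), blue (side 219,143; top 171,147) and white (side 222,183; top 220,192). The orange one in the block is the drift that is meant. There are two stands: grey (side 312,228; top 317,175), which is meant, and purple (side 148,217; top 194,265), the look-alike. I'll confirm with enlarged crops.

```bash
python3 - <<'E'
import cv2,numpy as np
s=cv2.imread("pics/side0.png");t=cv2.imread("pics/top0.png")
z=lambda im,x,y,w,h:cv2.resize(im[y:y+h,x:x+w],(400,300),interpolation=cv2.INTER_CUBIC)
a=np.vstack([np.hstack([z(s,172,125,80,60+20)if 0 else z(s,165,120,100,75+15)[:300],z(s,270,185,80,75)]),np.hstack([z(t,150,130,96,72),z(t,280,145,80,60)])])
cv2.imwrite("pics/crop1.png",a)
E
```

```text
(no output)
```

View pics/crop1.png

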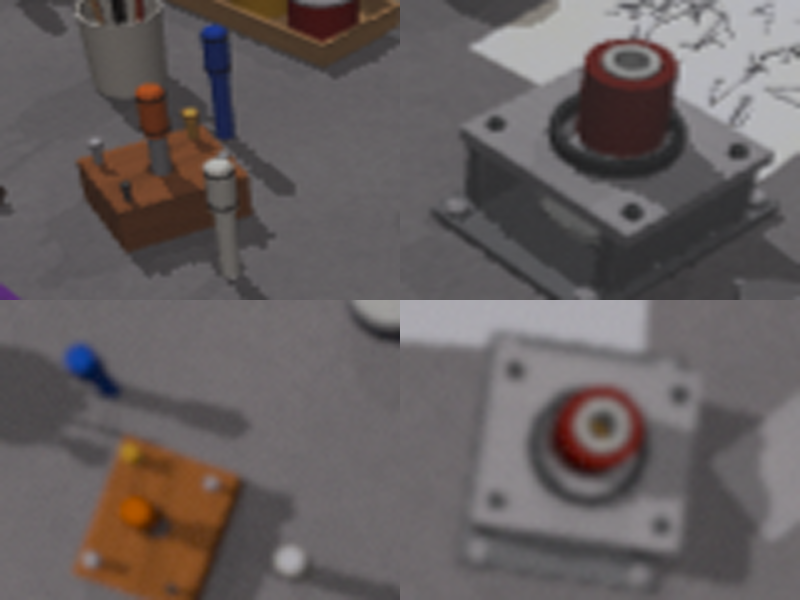

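```bash
cat > h.py <<'E'
from rig import bot
import cv2,numpy as np
from scipy.optimize import least_squares
C={n:bot.get_calibration(n) for n in("side","top")}
def P(n,X):
    c=C[n];p=c["R"]@np.asarray(X)+c["t"];return np.array([c["fx"]*p[0]/p[2]+c["cx"],c["fy"]*p[1]/p[2]+c["cy"]])
def ray(n,uv):
    c=C[n];d=c["R"].T@np.array([(uv[0]-c["cx"])/c["fx"],(uv[1]-c["cy"])/c["fy"],1]);return -c["R"].T@c["t"],d
def plane(n,uv,z):
    o,d=ray(n,uv);return o+d*(z-o[2])/d[2]
def tri(a,b):
    r=least_squares(lambda X:np.r_[P("side",X)-a,P("top",X)-b],[.7,0,.1]);return r.x,r.fun
E
python3 - <<'E'
from h import *
s=cv2.imread("pics/side0.png");t=cv2.imread("pics/top0.png")
def blobs(im,lo,hi,box,nm):
    x,y,w,h=box
    hsv=cv2.cvtColor(im,cv2.COLOR_BGR2HSV);m=cv2.inRange(hsv,lo,hi);q=np.zeros_like(m);q[y:y+h,x:x+w]=m[y:y+h,x:x+w]
    n,l,st,c=cv2.connectedComponentsWithStats(q)
    for i in range(1,n):
        if st[i,4]>8: print(nm,st[i],c[i].round(2))
for im,nm,box in((s,"side",(180,135,60,65)),(t,"top",(160,155,60,60))):
    hsv=cv2.cvtColor(im,cv2.COLOR_BGR2HSV)
    pts=[(204,148),(204,156),(210,182),(195,175)] if nm=="side" else [(183,181),(185,182),(195,190),(190,172)]
    print([hsv[y,x].tolist() for x,y in pts])
for im,nm,box in((s,"side",(290,185,50,50)),(t,"top",(300,150,40,45))):
    for lo,hi in(((0,110,50),(12,255,255)),((170,110,50),(180,255,255))): blobs(im,lo,hi,box,"red "+nm)
    blobs(im,(0,0,120),(180,70,255),box,"light "+nm)
print("drift top",tri([202.7,142.5],[183.2,181]))
print("bore top",tri([316.4,200],[320.4,170.4]))
print(plane("top",(183.2,181),.142),plane("top",(320.4,170.4),.147),plane("side",(316.4,200),.147),plane("side",(202.7,142.5),.142))
big=lambda im,x,y,w,h,k:cv2.resize(im[y:y+h,x:x+w],None,fx=k,fy=k,interpolation=cv2.INTER_NEAREST)
cv2.imwrite("pics/b1.png",np.hstack([big(s,185,135,40,60,10),big(t,165,155,40,60,10)]))
cv2.imwrite("pics/b2.png",np.hstack([big(s,292,190,50,60,8),big(t,292,148,50,60,8)]))
E
```

```text
[[9, 194, 113], [9, 183, 89], [9, 134, 63], [12, 53, 62]]
[[15, 255, 169], [14, 255, 115], [13, 190, 129], [13, 197, 118]]
red side [307 196  18  12  81] [315.58 202.79]
light side [ 290  185   50   50 1277] [315.57 203.02]
light side [311 196  11   8  41] [315.8  199.46]
red top [311 163  18  16 106] [318.24 171.73]
light top [300 150  40  45 806] [316.2  169.15]
light top [315 165  11  10  62] [320.03 169.53]
drift top (array([0.5488407 , 0.18166017, 0.16159562]), array([-0.47995439,  0.05221688,  0.2914742 , -0.35692036]))
bore top (array([ 0.58067982, -0.20760576,  0.14743406]), array([-0.29068726,  0.04252218,  0.24743251, -0.21979613]))
[0.54985455 0.18558587 0.142     ] [ 0.58010266 -0.20695602  0.147     ] [ 0.58168151 -0.20784483  0.147     ] [0.56717593 0.20260054 0.142     ]
```

View pics/b1.png

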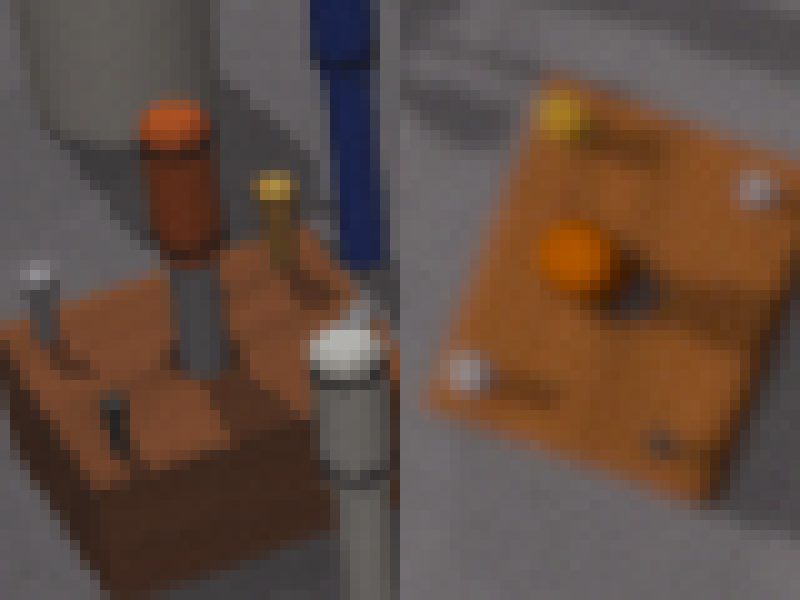

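View pics/b2.png

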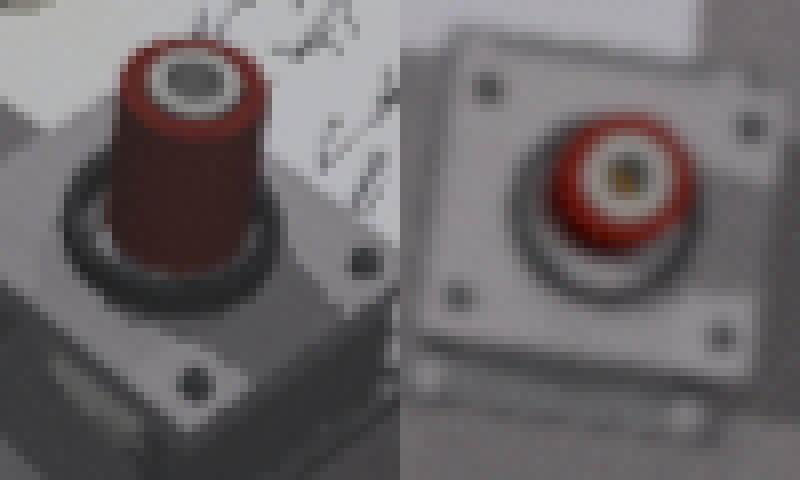

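```bash
python3 - <<'E'
from h import *
print("drift top",tri([202.3,146.3],[182.3,180.2]), plane("top",(182.3,180.2),.142),plane("side",(202.3,146.3),.142))
print("bore",tri([315.9,199.9],[320,169.5]),plane("top",(320,169.5),.147),plane("side",(315.9,199.9),.147))
print("cup ring",plane("top",(317.1,173.3),.091))
print("plate holes",plane("top",(317.1,174.0),.077))
g=lambda x,y:plane("top",(292+(x-400)/8-.5,148+y/8-.5),.077)
a,b,c,d=[g(*p) for p in((487,88),(750,127),(460,297),(722,335))];print(a,b,c,d,(a+b+c+d)/4)
# block corners on z=.05 (top view)
k=lambda x,y:plane("top",(165+(x-400)/10-.5,155+y/10-.5),.05)
A,B,D=k(553,75),k(432,405),k(705,500);print("block",A,B,D,np.linalg.norm(A-B),np.linalg.norm(B-D),(A+D)/2)
kt=lambda x,y,z:plane("top",(165+(x-400)/10-.5,155+y/10-.5),z)
for q,z in(((558,113),.08),((755,188),.08),((468,372),.07),((660,440),.06)):print("punch",kt(*q,z))
s=bot.observe()
from scipy.spatial.transform import Rotation as R
q=s["eef_rot"];print(R.from_quat(np.r_[q[1:],q[0]]).as_matrix().round(3))
E
```

```text
drift top (array([0.55212505, 0.18798696, 0.1430222 ]), array([-0.03421718,  0.00371827,  0.02075877, -0.02544826])) [0.55215929 0.18821006 0.142     ] [0.55308298 0.18904112 0.142     ]
bore (array([ 0.58275846, -0.20592705,  0.14538013]), array([ 0.06559702, -0.00959286, -0.05573456,  0.04952725])) [ 0.58269138 -0.20585111  0.147     ] [ 0.58115351 -0.2066756   0.147     ]
cup ring [ 0.57853669 -0.20526607  0.091     ]
plate holes [ 0.57811014 -0.20719455  0.077     ]
[ 0.62521132 -0.16340101  0.077     ] [ 0.61039924 -0.26224078  0.077     ] [ 0.54594661 -0.15251212  0.077     ] [ 0.53173962 -0.25043977  0.077     ] [ 0.5783242  -0.20714842  0.077     ]
block [0.61832617 0.21171999 0.05      ] [0.51619634 0.24708632 0.05      ] [0.48719572 0.16289593 0.05      ] 0.10807996983909435 0.08904525681833858 [0.55276094 0.18730796 0.05      ]
punch [0.60236303 0.20498302 0.08      ]
punch [0.57961942 0.14518621 0.08      ]
punch [0.52476285 0.23252262 0.07      ]
punch [0.50489992 0.17552439 0.06      ]
[[ 0.445 -0.    -0.896]
 [ 0.896 -0.001  0.445]
 [-0.001 -1.     0.   ]]
```

Request:
jog_arm --pt "0.02 -0.04 0.03 0 0 0 0.4" --pt "0.05 -0.08 0.04 0 0 0 0.4" --pt "0.07 -0.125 0.04 0 0 0 0.4" --pt "0.095 -0.17 0.04 0 0 0 0.4" --pt "0.12 -0.215 0.04 0 0 0 0.4" --pt "0.14 -0.26 0.04 0 0 0 0.4" --pt "0.165 -0.3 0.04 0 0 0 0.4" --pt "0.19 -0.345 0.04 0 0 0 0.4"

```text
time_s: 0.9
position: [0.4996, 0.2835, 0.2673]
eef_rot: [-0.601, 0.601, 0.372, -0.373]
force: [0.4, 0.4, -0.4]
gripper_width: 0.0639
```

Request:
jog_arm --pt "0.03 -0.04 0 0 0 0 0.2" --pt "0.053 -0.09 0 0 0 0 0.2" --pt "0.053 -0.0955 0 0 0 0 0.2" --pt "0.053 -0.0955 -0.04 0 0 0 0.2" --pt "0.053 -0.0955 -0.08 0 0 0 0.2" --pt "0.053 -0.0955 -0.11 0 0 0 0.2" --pt "0.053 -0.0955 -0.11 0 0 0 0.2"

```text
time_s: 1.6
position: [0.5499, 0.1875, 0.1536]
eef_rot: [0.601, -0.6, -0.37, 0.375]
force: [0.1, -0.2, 0.4]
gripper_width: 0.0547
```

```bash
python3 - <<'E'
from h import *
print(bot.observe()["position"])
s=bot.capture("side");t=bot.capture("top")
big=lambda im,x,y,w,h,k:cv2.resize(im[y:y+h,x:x+w],None,fx=k,fy=k,interpolation=cv2.INTER_CUBIC)
cv2.imwrite("pics/g1.png",np.hstack([big(s,155,85,100,120,4),big(t,135,130,100,120,4)]))
E
```

```text
[0.54990121 0.18753203 0.15355969]
```

View pics/g1.png

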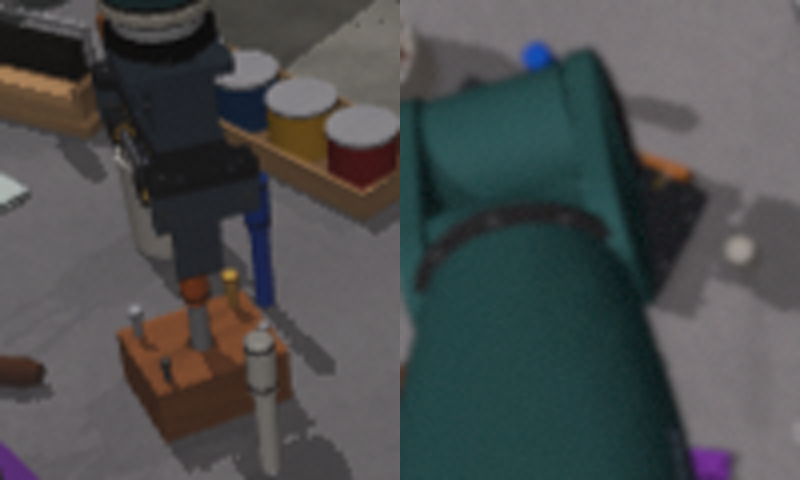

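The side view shows the fingers straddling the orange handle (about 195,290 in the crop), clear of the punches and the blue and white tools. I'll go down and grip.

Request:
jog_arm --pt "0.0025 0.0005 -0.02 0 0 0 0.2" --pt "0.0025 0.0005 -0.0365 0 0 0 0.2" --pt "0.0025 0.0005 -0.0365 0 0 0 0.2"

```text
time_s: 2.0
position: [0.5543, 0.1888, 0.1205]
eef_rot: [0.601, -0.601, -0.372, 0.374]
force: [-0.0, -0.5, -0.3]
gripper_width: 0.0545
```

Request:
jog_arm --pt "0 0 0 0 0 0 -1" --pt "0 0 0 0 0 0 -1" --pt "0 0 0 0 0 0 -1" --pt "0 0 0 0 0 0 -1" --pt "0 0 0 0 0 0 -1" --pt "0 0 0 0 0 0 -1"

```text
time_s: 2.6
position: [0.5546, 0.1888, 0.1209]
eef_rot: [-0.601, 0.601, 0.372, -0.374]
force: [-0.2, -0.7, 4.4]
gripper_width: 0.0215
```

Request:
jog_arm --pt "0 0 0.015 0 0 0 -1" --pt "0 0 0.035 0 0 0 -1" --pt "0 0 0.06 0 0 0 -1" --pt "0 0 0.09 0 0 0 -1" --pt "0 0 0.13 0 0 0 -1" --pt "0 0 0.16 0 0 0 -1" --pt "0 0 0.16 0 0 0 -1" --pt "0 0 0.16 0 0 0 -1"

```text
time_s: 3.4
position: [0.5545, 0.1887, 0.2816]
eef_rot: [-0.601, 0.601, 0.372, -0.373]
force: [-0.8, 0.0, -2.6]
gripper_width: 0.0214
```

```bash
python3 - <<'E'
from h import *
o=bot.observe();print(o["position"],o["force"])
s=bot.capture("side");t=bot.capture("top");cv2.imwrite("pics/side2.png",s);cv2.imwrite("pics/top2.png",t)
big=lambda im,x,y,w,h,k:cv2.resize(im[y:y+h,x:x+w],None,fx=k,fy=k,interpolation=cv2.INTER_NEAREST)
cv2.imwrite("pics/g2.png",np.hstack([big(s,165,75,70,110,5),big(t,150,140,70,110,5)]))
E
```

```text
[0.55447684 0.18874617 0.28157612] [-0.80673446  0.01285689 -2.55910121]
```

View pics/g2.png

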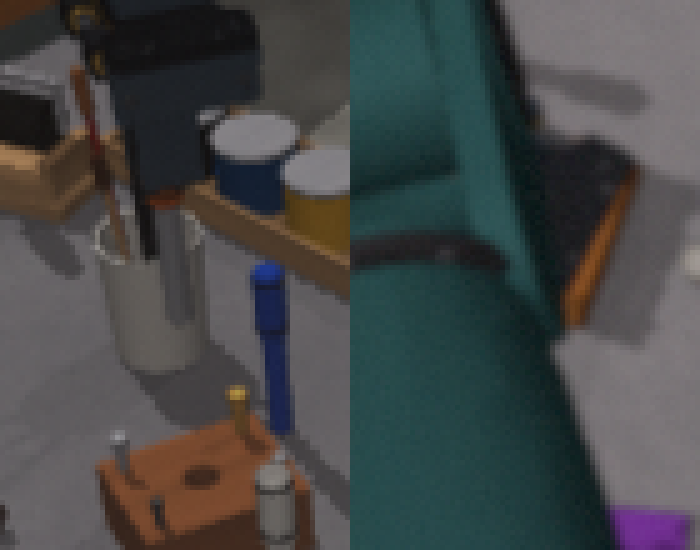

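```bash
python3 - <<'E'
from h import *
print("hole",plane("side",(204.9,169.7),.05))
# expected tip/rod projections if exactly under TCP
for x,z in((.55448,.1707),(.55448,.2507),(.5525,.1707),(.5525,.2507)): print(P("side",[x,.18875,z]))
s=cv2.imread("pics/side2.png");g=cv2.cvtColor(s,cv2.COLOR_BGR2GRAY)
for r in (120,126,132,136,138,139,140,141): print(r,g[r,192:210])
E
```

```text
hole [0.55228047 0.19056374 0.05      ]
[201.67504695 138.28578798]
[198.60452314 114.96022036]
[201.18109578 138.57996591]
[198.08316455 115.24602785]
120 [ 68  22  20  31  59  67  69  64  60  67  84  91 115  91  67  58  60  63]
126 [88 69 32 46 52 64 68 70 65 60 64 73 67 76 99 93 92 92]
132 [94 94 94 93 91 79 66 70 68 63 59 66 70 72 91 99 98 97]
136 [92 93 93 93 93 87 69 69 70 66 59 60 71 70 82 99 99 99]
138 [ 93  94  94  94  94  89  75  68  70  68  64  61  73  68  77 100 100 101]
139 [ 93  93  93  94  93  92  88  74  69  70  74  70  72  69  76  98 100  99]
140 [91 93 94 94 92 92 91 86 75 77 81 77 72 68 75 98 96 97]
141 [92 92 94 93 93 92 91 89 88 84 81 78 72 68 71 96 97 98]
```

The drift is held upright at the TCP: its rod centre at row 136 is at u≈201.5 against 201.4 predicted. The empty hole is at side (205,170). I'll carry it to the stand.

Request:
jog_arm --pt "0.002 -0.03 0 0 0 0 -1" --pt "0.005 -0.075 0 0 0 0 -1" --pt "0.009 -0.12 0 0 0 0 -1" --pt "0.012 -0.165 0 0 0 0 -1" --pt "0.016 -0.21 0 0 0 0 -1" --pt "0.019 -0.255 0 0 0 0 -1" --pt "0.022 -0.3 0 0 0 0 -1" --pt "0.025 -0.345 0 0 0 0 -1"

```text
time_s: 4.3
position: [0.578, -0.1581, 0.2783]
eef_rot: [0.602, -0.6, -0.371, 0.375]
force: [0.1, -0.1, -2.3]
gripper_width: 0.0219
```

Request:
jog_arm --pt "0.003 -0.03 0 0 0 0 -1" --pt "0.003 -0.048 0 0 0 0 -1" --pt "0.003 -0.05 0 0 0 0 -1" --pt "0.003 -0.05 0 0 0 0 -1"

```text
time_s: 4.7
position: [0.5805, -0.2077, 0.2775]
eef_rot: [0.602, -0.6, -0.37, 0.375]
force: [-0.0, -0.1, -1.9]
gripper_width: 0.0216
```

```bash
python3 - <<'E'
from h import *
o=bot.observe();print(o["position"],o["force"])
p=o["position"]
s=bot.capture("side");t=bot.capture("top");cv2.imwrite("pics/side3.png",s);cv2.imwrite("pics/top3.png",t)
big=lambda im,x,y,w,h,k:cv2.resize(im[y:y+h,x:x+w],None,fx=k,fy=k,interpolation=cv2.INTER_NEAREST)
cv2.imwrite("pics/g3.png",np.hstack([big(s,285,145,60,90,6),big(t,285,130,60,90,6)]))
print(P("side",[p[0],p[1],p[2]-.1109]),P("side",[p[0],p[1],.147]))
E
```

```text
[ 0.58052863 -0.2076593   0.27748857] [-0.03322898 -0.14202244 -1.93352104]
[316.78873546 194.59690692] [316.0765928  200.20620912]
```

View pics/g3.png

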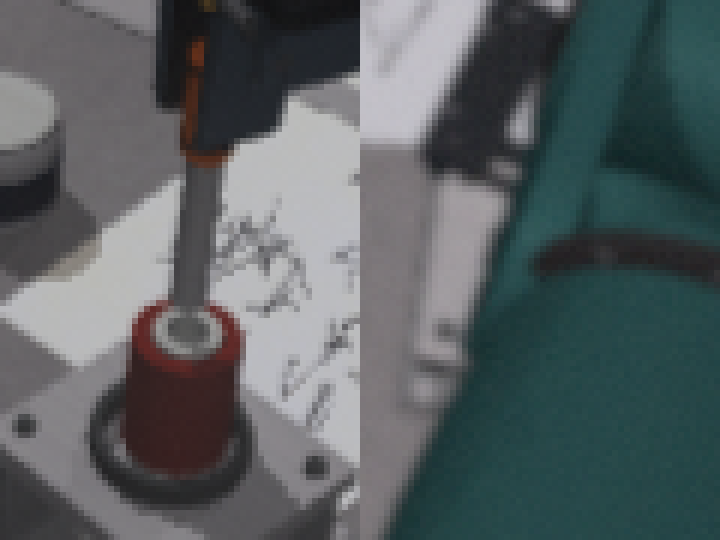

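Request:
jog_arm --pt "0.0015 0.0015 -0.006 0 0 0 -1" --pt "0.0015 0.0015 -0.012 0 0 0 -1" --pt "0.0015 0.0015 -0.015 0 0 0 -1" --pt "0.0015 0.0015 -0.015 0 0 0 -1"

```text
time_s: 5.2
position: [0.582, -0.205, 0.2622]
eef_rot: [0.602, -0.599, -0.371, 0.376]
force: [-0.1, -0.3, -2.8]
gripper_width: 0.0215
```

Request:
jog_arm --pt "0 0 -0.001 0 0 0 -1" --pt "0 0 -0.002 0 0 0 -1" --pt "0 0 -0.003 0 0 0 -1" --pt "0 0 -0.003 0 0 0 -1"

```text
time_s: 5.6
position: [0.582, -0.205, 0.2591]
eef_rot: [0.602, -0.599, -0.371, 0.376]
force: [0.8, 0.4, -2.5]
gripper_width: 0.0213
```

Request:
jog_arm --pt "0 -0.001 -0.001 0 0 0 -1" --pt "0 -0.001 -0.0015 0 0 0 -1" --pt "0 -0.001 -0.002 0 0 0 -1" --pt "0 -0.001 -0.002 0 0 0 -1"

```text
time_s: 6.0
position: [0.5822, -0.2062, 0.2575]
eef_rot: [0.602, -0.599, -0.371, 0.375]
force: [-0.7, -0.5, 1.8]
gripper_width: 0.0212
```

Request:
jog_arm --pt "0 0 -0.0005 0 0 0 -1" --pt "0 0 -0.001 0 0 0 -1" --pt "0 0 -0.001 0 0 0 -1"

```text
time_s: 6.3
position: [0.5826, -0.2064, 0.2571]
eef_rot: [0.602, -0.6, -0.371, 0.375]
force: [-1.1, 0.9, 7.0]
gripper_width: 0.0213
```

Contact on the rim at z=.2571 with about 9 N. I'll lighten the load and feel around.

Request:
jog_arm --pt "0 0 0.0003 0 0 0 -1" --pt "-0.0007 0 0.0003 0 0 0 -1" --pt "-0.0015 0 0.0003 0 0 0 -1" --pt "-0.0015 0 0.0003 0 0 0 -1"

```text
time_s: 6.7
position: [0.5813, -0.2063, 0.2576]
eef_rot: [0.601, -0.6, -0.371, 0.375]
force: [2.1, 1.5, 1.9]
gripper_width: 0.0216
```

Request:
jog_arm --pt "0 0.0007 -0.0002 0 0 0 -1" --pt "0 0.0015 -0.0002 0 0 0 -1" --pt "0 0.0015 -0.0002 0 0 0 -1"

```text
time_s: 7.0
position: [0.5813, -0.2051, 0.2575]
eef_rot: [0.601, -0.6, -0.371, 0.375]
force: [0.9, -2.1, 2.8]
gripper_width: 0.0216
```

Request:
jog_arm --pt "0.0007 0 -0.0002 0 0 0 -1" --pt "0.0015 0 -0.0002 0 0 0 -1" --pt "0.0015 0 -0.0002 0 0 0 -1"

```text
time_s: 7.3
position: [0.5827, -0.2052, 0.2572]
eef_rot: [0.601, -0.6, -0.371, 0.375]
force: [-1.7, -3.2, 5.0]
gripper_width: 0.0214
```

Request:
jog_arm --pt "0.0007 0 0 0 0 0 -1" --pt "0.0015 0 0 0 0 0 -1" --pt "0.0015 0 0 0 0 0 -1"

```text
time_s: 7.6
position: [0.5841, -0.2048, 0.2568]
eef_rot: [0.602, -0.6, -0.371, 0.375]
force: [-1.0, -0.8, -1.2]
gripper_width: 0.0216
```

Request:
jog_arm --pt "0 -0.001 0 0 0 0 -1" --pt "0 -0.002 0 0 0 0 -1" --pt "0 -0.002 0 0 0 0 -1"

```text
time_s: 7.9
position: [0.584, -0.2067, 0.2564]
eef_rot: [0.602, -0.6, -0.371, 0.375]
force: [0.4, -0.6, -1.9]
gripper_width: 0.0216
```

Force has fallen away and z is sinking (.2564), so I'm near or in the bore. I'll press down here.

Request:
jog_arm --pt "0 0 -0.0005 0 0 0 -1" --pt "0 0 -0.001 0 0 0 -1" --pt "0 0 -0.0015 0 0 0 -1" --pt "0 0 -0.0015 0 0 0 -1"

```text
time_s: 8.3
position: [0.584, -0.2067, 0.2548]
eef_rot: [0.602, -0.6, -0.371, 0.375]
force: [0.0, -0.3, -2.1]
gripper_width: 0.0208
```

Request:
jog_arm --pt "0 0 -0.001 0 0 0 -1" --pt "0 0 -0.003 0 0 0 -1" --pt "0 0 -0.005 0 0 0 -1" --pt "0 0 -0.005 0 0 0 -1"

```text
time_s: 8.7
position: [0.5839, -0.2067, 0.2495]
eef_rot: [0.602, -0.599, -0.371, 0.375]
force: [1.8, -0.8, -3.1]
gripper_width: 0.0213
```

Request:
jog_arm --pt "0 0 -0.002 0 0 0 -1" --pt "0 0 -0.004 0 0 0 -1" --pt "0 0 -0.006 0 0 0 -1" --pt "0 0 -0.008 0 0 0 -1" --pt "0 0 -0.01 0 0 0 -1" --pt "0 0 -0.01 0 0 0 -1"

```text
time_s: 9.3
position: [0.5838, -0.2066, 0.2391]
eef_rot: [0.602, -0.599, -0.371, 0.375]
force: [0.5, -0.1, -3.2]
gripper_width: 0.021
```

Request:
jog_arm --pt "0 0 -0.003 0 0 0 -1" --pt "0 0 -0.006 0 0 0 -1" --pt "0 0 -0.01 0 0 0 -1" --pt "0 0 -0.014 0 0 0 -1" --pt "0 0 -0.018 0 0 0 -1" --pt "0 0 -0.021 0 0 0 -1" --pt "0 0 -0.021 0 0 0 -1"

```text
time_s: 10.0
position: [0.5837, -0.2065, 0.2176]
eef_rot: [0.602, -0.599, -0.371, 0.375]
force: [0.2, -0.3, -3.2]
gripper_width: 0.0216
```

Request:
jog_arm --pt "0 0 -0.001 0 0 0 -1" --pt "0 0 -0.002 0 0 0 -1" --pt "0 0 -0.003 0 0 0 -1" --pt "0 0 -0.003 0 0 0 -1"

```text
time_s: 10.4
position: [0.5837, -0.2066, 0.2145]
eef_rot: [0.602, -0.599, -0.371, 0.375]
force: [1.4, -1.2, -2.1]
gripper_width: 0.0212
```

Request:
jog_arm --pt "0 0 -0.0005 0 0 0 -1" --pt "0 0 -0.001 0 0 0 -1" --pt "0 0 -0.0015 0 0 0 -1" --pt "0 0 -0.002 0 0 0 -1"

```text
time_s: 10.8
position: [0.5837, -0.2066, 0.2125]
eef_rot: [0.602, -0.599, -0.371, 0.375]
force: [1.1, -0.9, -0.6]
gripper_width: 0.0212
```

Request:
jog_arm --pt "0 0 -0.0004 0 0 0 -1" --pt "0 0 -0.0008 0 0 0 -1" --pt "0 0 -0.0012 0 0 0 -1" --pt "0 0 -0.0012 0 0 0 -1"

```text
time_s: 11.2
position: [0.5837, -0.2066, 0.2113]
eef_rot: [0.602, -0.599, -0.371, 0.375]
force: [1.8, -1.0, -1.5]
gripper_width: 0.0212
```

Request:
jog_arm --pt "0 0 -0.0004 0 0 0 -1" --pt "0 0 -0.0008 0 0 0 -1" --pt "0 0 -0.0012 0 0 0 -1" --pt "0 0 -0.0012 0 0 0 -1"

```text
time_s: 11.6
position: [0.5842, -0.2068, 0.2109]
eef_rot: [0.602, -0.6, -0.371, 0.375]
force: [-0.0, -0.8, 7.4]
gripper_width: 0.0212
```

Request:
jog_arm --pt "0 0 -0.0004 0 0 0 -1" --pt "0 0 -0.0008 0 0 0 -1" --pt "0 0 -0.0008 0 0 0 -1"

```text
time_s: 11.9
position: [0.5845, -0.2069, 0.2109]
eef_rot: [0.602, -0.6, -0.371, 0.375]
force: [-1.2, -0.4, 9.9]
gripper_width: 0.0214
```

Contact with the bush at depth ≈46.5 mm, load ≈12 N. I'll press on gently.

Request:
jog_arm --pt "0 0 -0.0006 0 0 0 -1" --pt "0 0 -0.001 0 0 0 -1" --pt "0 0 -0.001 0 0 0 -1"

```text
time_s: 12.2
position: [0.5847, -0.207, 0.2106]
eef_rot: [0.601, -0.6, -0.371, 0.375]
force: [-1.6, 0.5, 10.4]
gripper_width: 0.0211
```

Request:
jog_arm --pt "-0.0004 0.0002 -0.0008 0 0 0 -1" --pt "-0.0004 0.0002 -0.0014 0 0 0 -1" --pt "-0.0004 0.0002 -0.0014 0 0 0 -1"

```text
time_s: 12.5
position: [0.5846, -0.2069, 0.2101]
eef_rot: [0.601, -0.6, -0.371, 0.375]
force: [-2.2, 0.7, 10.7]
gripper_width: 0.0211
```

Request:
jog_arm --pt "-0.0006 0.0002 -0.001 0 0 0 -1" --pt "-0.0006 0.0002 -0.0016 0 0 0 -1" --pt "-0.0006 0.0002 -0.0022 0 0 0 -1" --pt "-0.0006 0.0002 -0.0028 0 0 0 -1"

```text
time_s: 12.9
position: [0.5844, -0.2069, 0.2082]
eef_rot: [0.601, -0.6, -0.371, 0.375]
force: [-0.9, 0.7, 10.8]
gripper_width: 0.0218
```

```bash
python3 - <<'E'
from h import *
o=bot.observe();print(o["position"],o["force"])
p=o["position"]
s=bot.capture("side")
cv2.imwrite("pics/g4.png",cv2.resize(s[145:235,285:345],None,fx=6,fy=6,interpolation=cv2.INTER_NEAREST))
E
```

```text
[ 0.58439391 -0.20690168  0.20817261] [-0.9230291   0.67566648 10.82569299]
```

View pics/g4.png

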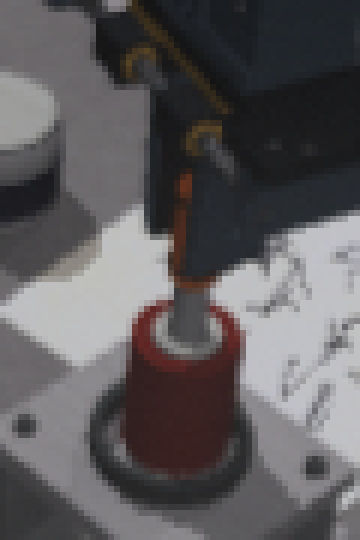

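The drift is well in the bore and the handle still sits about 10 mm below the fingertips' edge as before, so it isn't slipping. The load is steady at about 13 N, so I'll continue.

Request:
jog_arm --pt "-0.0004 0.0002 -0.0014 0 0 0 -1" --pt "-0.0004 0.0002 -0.0022 0 0 0 -1" --pt "-0.0004 0.0002 -0.003 0 0 0 -1" --pt "-0.0004 0.0002 -0.0038 0 0 0 -1" --pt "-0.0004 0.0002 -0.0046 0 0 0 -1" --pt "-0.0004 0.0002 -0.0054 0 0 0 -1"

```text
time_s: 13.55
position: [0.5843, -0.2068, 0.2034]
eef_rot: [0.601, -0.6, -0.372, 0.375]
force: [-1.2, 0.1, 10.2]
gripper_width: 0.0214
```

Request:
jog_arm --pt "-0.0004 0.0002 -0.0014 0 0 0 -1" --pt "-0.0004 0.0002 -0.0022 0 0 0 -1" --pt "-0.0004 0.0002 -0.003 0 0 0 -1" --pt "-0.0004 0.0002 -0.0038 0 0 0 -1" --pt "-0.0004 0.0002 -0.0046 0 0 0 -1" --pt "-0.0004 0.0002 -0.0054 0 0 0 -1"

```text
time_s: 14.15
position: [0.5843, -0.2068, 0.1989]
eef_rot: [-0.601, 0.601, 0.372, -0.374]
force: [-1.3, 0.3, 10.9]
gripper_width: 0.0214
```

Request:
jog_arm --pt "-0.0004 0.0002 -0.0014 0 0 0 -1" --pt "-0.0004 0.0002 -0.0022 0 0 0 -1" --pt "-0.0004 0.0002 -0.003 0 0 0 -1" --pt "-0.0004 0.0002 -0.0038 0 0 0 -1" --pt "-0.0004 0.0002 -0.0046 0 0 0 -1" --pt "-0.0004 0.0002 -0.0054 0 0 0 -1"

```text
time_s: 14.75
position: [0.5843, -0.2068, 0.1943]
eef_rot: [-0.6, 0.601, 0.372, -0.374]
force: [-1.3, 0.7, 10.4]
gripper_width: 0.0212
```

Request:
jog_arm --pt "-0.0004 0.0002 -0.0014 0 0 0 -1" --pt "-0.0004 0.0002 -0.0022 0 0 0 -1" --pt "-0.0004 0.0002 -0.003 0 0 0 -1" --pt "-0.0004 0.0002 -0.0038 0 0 0 -1" --pt "-0.0004 0.0002 -0.0046 0 0 0 -1" --pt "-0.0004 0.0002 -0.0054 0 0 0 -1"

```text
time_s: 15.35
position: [0.5837, -0.2064, 0.1886]
eef_rot: [-0.601, 0.601, 0.372, -0.374]
force: [1.2, 0.4, -1.1]
gripper_width: 0.0211
```

Request:
jog_arm --pt "0 0 -0.0012 0 0 0 -1" --pt "0 0 -0.002 0 0 0 -1" --pt "0 0 -0.0028 0 0 0 -1" --pt "0 0 -0.0032 0 0 0 -1"

```text
time_s: 15.75
position: [0.5837, -0.2064, 0.1852]
eef_rot: [-0.601, 0.601, 0.372, -0.374]
force: [2.5, -0.6, -0.9]
gripper_width: 0.0216
```

Request:
jog_arm --pt "0 0 -0.0007 0 0 0 -1" --pt "0 0 -0.0014 0 0 0 -1" --pt "0 0 -0.0014 0 0 0 -1" --pt "0 0 -0.0014 0 0 0 -1"

```text
time_s: 16.15
position: [0.5837, -0.2064, 0.1838]
eef_rot: [-0.601, 0.601, 0.372, -0.374]
force: [3.1, -0.5, -1.9]
gripper_width: 0.0215
```

```bash
python3 - <<'E'
from h import *
s=bot.capture("side")
s0=cv2.imread("pics/side0.png")
f=lambda s:cv2.resize(s[175:265,275:350],None,fx=5,fy=5,interpolation=cv2.INTER_NEAREST)
cv2.imwrite("pics/g5.png",np.hstack([f(s0),f(s)]))
E
```

```text
(no output)
```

View pics/g5.png

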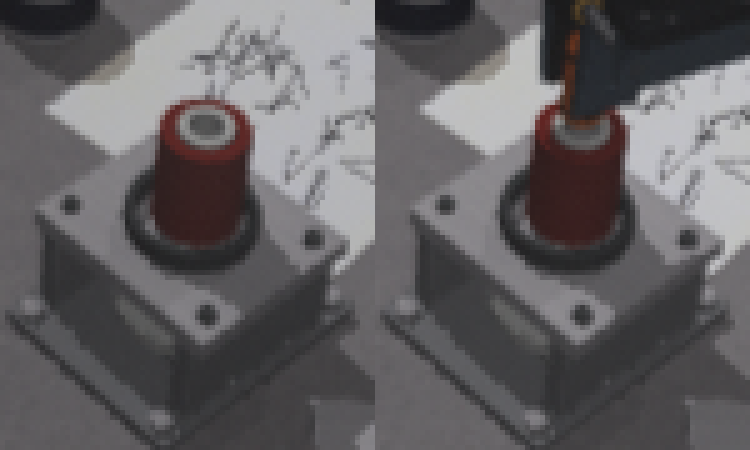

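The handle is just above the roller and the load is gone. The bush isn't visible under the bridge from here. I'll withdraw and check down the bore from the top.

Request:
jog_arm --pt "0.0002 0 0.01 0 0 0 -1" --pt "0.0002 0 0.025 0 0 0 -1" --pt "0.0002 0 0.04 0 0 0 -1" --pt "0.0002 0 0.055 0 0 0 -1" --pt "0.0002 0 0.07 0 0 0 -1" --pt "0.0002 0 0.085 0 0 0 -1" --pt "0.0002 0 0.1 0 0 0 -1" --pt "0.0002 0 0.1 0 0 0 -1"

```text
time_s: 17.0
position: [0.5847, -0.2067, 0.2864]
eef_rot: [-0.6, 0.602, 0.373, -0.374]
force: [1.6, -0.9, -2.2]
gripper_width: 0.0216
```

Request:
jog_arm --pt "-0.003 0.03 0 0 0 0 -1" --pt "-0.006 0.075 0 0 0 0 -1" --pt "-0.009 0.12 0 0 0 0 -1" --pt "-0.012 0.165 0 0 0 0 -1" --pt "-0.016 0.21 0 0 0 0 -1" --pt "-0.02 0.255 0 0 0 0 -1" --pt "-0.023 0.3 0 0 0 0 -1" --pt "-0.026 0.345 0 0 0 0 -1"

```text
time_s: 17.8
position: [0.558, 0.14, 0.286]
eef_rot: [-0.6, 0.602, 0.372, -0.374]
force: [0.5, 0.7, -2.1]
gripper_width: 0.0214
```

```bash
python3 - <<'E'
from h import *
o=bot.observe();print(o["position"],o["force"])
t=bot.capture("top");t0=cv2.imread("pics/top0.png")
f=lambda s:cv2.resize(s[148:208,292:342],None,fx=8,fy=8,interpolation=cv2.INTER_NEAREST)
cv2.imwrite("pics/g6.png",np.hstack([f(t0),f(t)]))
E
```

```text
[0.55800254 0.14002009 0.28596907] [ 0.53506629  0.69507757 -2.11586768]
```

View pics/g6.png

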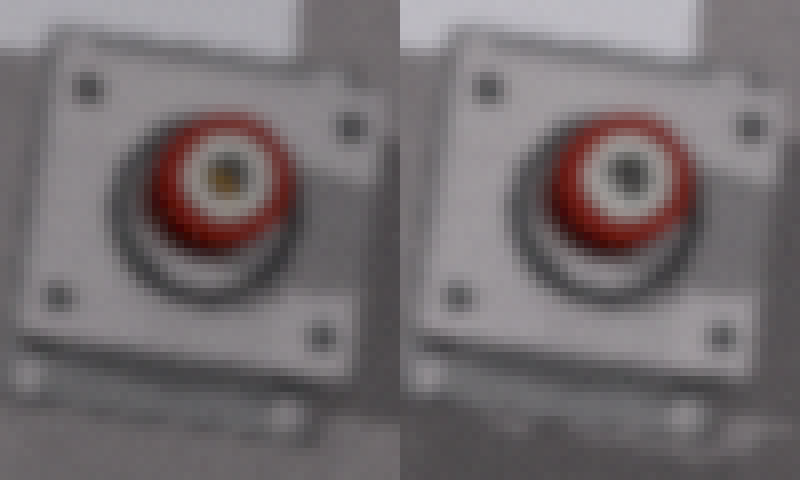

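The bore is now dark where brass showed before, so the bush is out. Next I return the drift to the block.

Request:
jog_arm --pt "-0.002 0.025 0 0 0 0 -1" --pt "-0.0037 0.045 0 0 0 0 -1" --pt "-0.0037 0.0485 0 0 0 0 -1" --pt "-0.0037 0.0485 -0.03 0 0 0 -1" --pt "-0.0037 0.0485 -0.06 0 0 0 -1" --pt "-0.0037 0.0485 -0.085 0 0 0 -1" --pt "-0.0037 0.0485 -0.085 0 0 0 -1"

```text
time_s: 18.55
position: [0.552, 0.192, 0.1976]
eef_rot: [0.601, -0.6, -0.371, 0.376]
force: [-0.9, -0.5, -1.4]
gripper_width: 0.0215
```

```bash
python3 - <<'E'
from h import *
o=bot.observe();p=o["position"];print(p,o["force"])
s=bot.capture("side")
cv2.imwrite("pics/g7.png",cv2.resize(s[110:200,170:240],None,fx=6,fy=6,interpolation=cv2.INTER_NEAREST))
print(P("side",[p[0],p[1],p[2]-.1109]),P("side",[p[0],p[1],.05]))
E
```

```text
[0.55200286 0.19201897 0.19761796] [-0.94368627 -0.46387137 -1.38080506]
[203.3030107  160.47423151] [204.52400381 169.55178409]
```

View pics/g7.png

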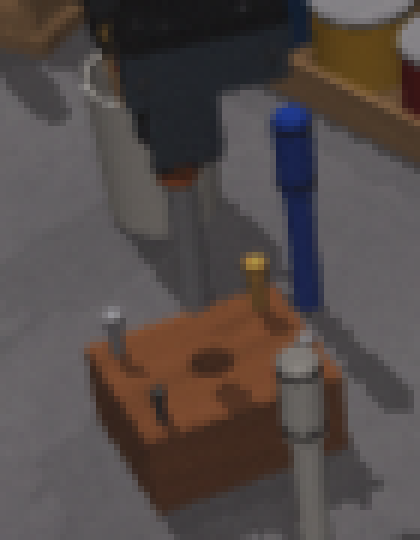

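Request:
jog_arm --pt "0.0023 -0.0035 0 0 0 0 -1" --pt "0.0023 -0.0035 0 0 0 0 -1" --pt "0.0023 -0.0035 0 0 0 0 -1"

```text
time_s: 18.9
position: [0.5561, 0.1888, 0.201]
eef_rot: [-0.6, 0.601, 0.372, -0.374]
force: [-0.3, -0.2, -1.9]
gripper_width: 0.0213
```

```bash
python3 - <<'E'
from h import *
from scipy.spatial.transform import Rotation as R
o=bot.observe();p=o["position"];q=o["eef_rot"];print(p,o["force"],R.from_quat(np.r_[q[1:],q[0]]).as_matrix()[:,1].round(4))
s=bot.capture("side");cv2.imwrite("pics/side8.png",s);g=cv2.cvtColor(s,cv2.COLOR_BGR2GRAY)
for r in range(140,165,2): print(r,g[r,194:212])
cv2.imwrite("pics/g8.png",cv2.resize(s[130:180,180:230],None,fx=12,fy=12,interpolation=cv2.INTER_NEAREST))
for z in (.1109,.09,.05,.031): print(P("side",[p[0],p[1],p[2]-z]))
print(P("side",[p[0],p[1],.05]))
E
```

```text
[0.5560844  0.18884455 0.20099317] [-0.3338364  -0.20549439 -1.86202687] [-0.0019 -0.0022 -1.    ]
140 [94 94 94 93 87 65 63 60 59 62 59 69 77 97 96 96 98 98]
142 [94 93 93 93 87 71 65 69 68 62 60 68 68 90 98 99 98 98]
144 [93 94 92 93 91 79 63 68 70 64 58 61 64 66 66 74 97 98]
146 [93 94 93 93 93 86 64 69 70 66 59 59 65 67 68 66 65 71]
148 [88 91 92 89 88 82 68 66 70 67 59 58 66 67 66 66 65 65]
150 [61 59 61 61 61 62 63 66 70 69 63 58 66 64 67 66 65 66]
152 [61 62 61 62 66 67 67 67 71 69 64 59 61 67 66 67 74 91]
154 [ 91  76  65  65  66  67  65  64  70  69  65  59  58  65  65  65  72 117]
156 [99 93 74 66 67 66 66 63 69 70 68 60 56 66 66 66 66 64]
158 [97 98 98 93 74 65 65 65 67 70 70 62 57 63 66 69 69 66]
160 [97 97 99 99 97 97 93 77 75 74 69 64 75 78 85 87 87 80]
162 [98 98 97 97 98 97 93 92 89 88 84 82 82 85 83 82 79 78]
164 [92 93 89 87 85 84 83 84 84 84 84 81 77 76 75 78 80 83]
[204.84882751 159.41534851]
[204.14848494 154.05978034]
[202.76073017 143.44752348]
[202.07871772 138.23212708]
[206.1473834 169.3454953]
```

View pics/g8.png

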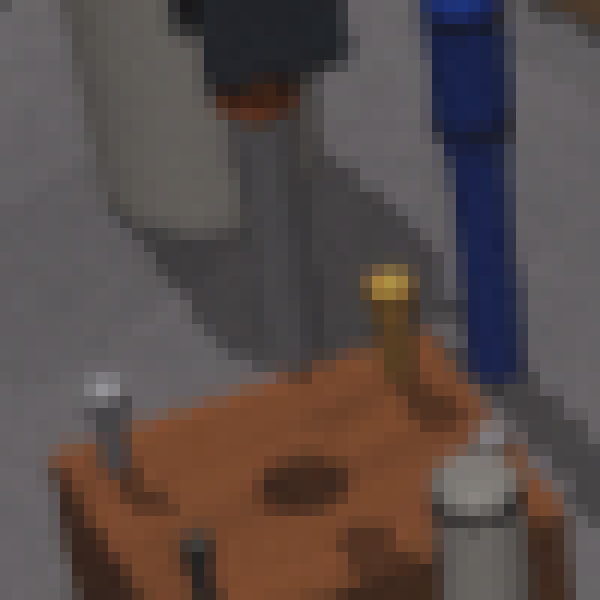

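The rod's highlight bands follow the predicted projection, so the drift is still straight under the TCP. The hole centre is at side ≈(205.0,169.8). I'll aim for (.5537,.189).

Request:
jog_arm --pt "-0.0024 0.0002 -0.01 0 0 0 -1" --pt "-0.0024 0.0002 -0.02 0 0 0 -1" --pt "-0.0024 0.0002 -0.025 0 0 0 -1" --pt "-0.0024 0.0002 -0.025 0 0 0 -1" --pt "-0.0024 0.0002 -0.025 0 0 0 -1"

```text
time_s: 19.45
position: [0.5535, 0.1891, 0.1756]
eef_rot: [-0.6, 0.601, 0.372, -0.375]
force: [-0.3, -0.5, -1.5]
gripper_width: 0.0215
```

Request:
jog_arm --pt "0 0 -0.005 0 0 0 -1" --pt "0 0 -0.01 0 0 0 -1" --pt "0 0 -0.0135 0 0 0 -1" --pt "0 0 -0.016 0 0 0 -1" --pt "0 0 -0.018 0 0 0 -1" --pt "0 0 -0.02 0 0 0 -1"

```text
time_s: 20.05
position: [0.5535, 0.1891, 0.1554]
eef_rot: [-0.6, 0.601, 0.372, -0.375]
force: [0.6, -0.4, -2.0]
gripper_width: 0.0214
```

Request:
jog_arm --pt "0 0 -0.003 0 0 0 -1" --pt "0 0 -0.006 0 0 0 -1" --pt "0 0 -0.009 0 0 0 -1" --pt "0 0 -0.012 0 0 0 -1" --pt "0 0 -0.015 0 0 0 -1" --pt "0 0 -0.015 0 0 0 -1"

```text
time_s: 20.65
position: [0.5533, 0.1891, 0.14]
eef_rot: [-0.6, 0.601, 0.372, -0.375]
force: [-0.8, 0.2, -2.7]
gripper_width: 0.0216
```

No resistance: the drift is in the hole (end ≈29 mm above the table). I'll continue to the floor.

Request:
jog_arm --pt "0 0 -0.003 0 0 0 -1" --pt "0 0 -0.006 0 0 0 -1" --pt "0 0 -0.009 0 0 0 -1" --pt "0 0 -0.012 0 0 0 -1" --pt "0 0 -0.015 0 0 0 -1" --pt "0 0 -0.0165 0 0 0 -1" --pt "0 0 -0.0165 0 0 0 -1"

```text
time_s: 21.35
position: [0.5532, 0.1891, 0.1232]
eef_rot: [-0.6, 0.601, 0.372, -0.375]
force: [-0.9, 0.2, -1.8]
gripper_width: 0.0209
```

Request:
jog_arm --pt "0 0 -0.0006 0 0 0 -1" --pt "0 0 -0.0012 0 0 0 -1" --pt "0 0 -0.0018 0 0 0 -1" --pt "0 0 -0.0018 0 0 0 -1"

```text
time_s: 21.75
position: [0.5531, 0.189, 0.1213]
eef_rot: [-0.6, 0.601, 0.372, -0.375]
force: [-0.1, -0.5, -2.9]
gripper_width: 0.0213
```

Request:
jog_arm --pt "0 0 -0.0005 0 0 0 -1" --pt "0 0 -0.001 0 0 0 -1" --pt "0 0 -0.001 0 0 0 -1"

```text
time_s: 22.05
position: [0.5536, 0.1892, 0.121]
eef_rot: [-0.6, 0.601, 0.372, -0.375]
force: [-1.4, -0.6, 5.6]
gripper_width: 0.0216
```

Floor reached at TCP z=.121, the same height as at the pick. Release.

Request:
jog_arm --pt "0 0 0.0003 0 0 0 0.2" --pt "0 0 0.0003 0 0 0 0.2" --pt "0 0 0.0003 0 0 0 0.2" --pt "0 0 0.0003 0 0 0 0.2" --pt "0 0 0.0003 0 0 0 0.2"

```text
time_s: 22.55
position: [0.5536, 0.1891, 0.1212]
eef_rot: [-0.6, 0.601, 0.372, -0.375]
force: [-0.4, 0.1, 0.3]
gripper_width: 0.0546
```

Request:
jog_arm --pt "0 0 0.01 0 0 0 0.2" --pt "0 0 0.03 0 0 0 0.2" --pt "0 0 0.06 0 0 0 0.2" --pt "0 0 0.1 0 0 0 0.2" --pt "0 0 0.14 0 0 0 0.2" --pt "0 0 0.14 0 0 0 0.2"

```text
time_s: 23.15
position: [0.556, 0.1899, 0.2674]
eef_rot: [-0.6, 0.601, 0.375, -0.372]
force: [0.0, -0.6, -1.3]
gripper_width: 0.0547
```

Request:
jog_arm --pt "-0.01 -0.03 0.01 0 0 0 0.2" --pt "-0.02 -0.07 0.02 0 0 0 0.2" --pt "-0.02 -0.12 0.02 0 0 0 0.2" --pt "-0.02 -0.16 0.02 0 0 0 0.2" --pt "-0.02 -0.2 0.02 0 0 0 0.2" --pt "-0.02 -0.2 0.02 0 0 0 0.2"

```text
time_s: 23.75
position: [0.5357, -0.0135, 0.2877]
eef_rot: [-0.6, 0.602, 0.374, -0.371]
force: [-0.8, -0.1, 0.1]
gripper_width: 0.0547
```

```bash
python3 - <<'E'
from h import *
o=bot.observe();p=o["position"];print(o["time_s"],p,o["force"],o["gripper_width"],abs(o["joint_velocities"]).max())
s=bot.capture("side");t=bot.capture("top")
big=lambda im,x,y,w,h,k:cv2.resize(im[y:y+h,x:x+w],None,fx=k,fy=k,interpolation=cv2.INTER_NEAREST)
cv2.imwrite("pics/g9.png",np.hstack([big(s,185,135,40,60,10),big(t,165,155,40,60,10)]))
cv2.imwrite("pics/side9.png",s);cv2.imwrite("pics/top9.png",t)
E
```

```text
23.75 [ 0.53569309 -0.01348103  0.28767004] [-0.77964229 -0.08284413  0.07641442] 0.054664735673029076 0.07615318891274354
```

View pics/g9.png

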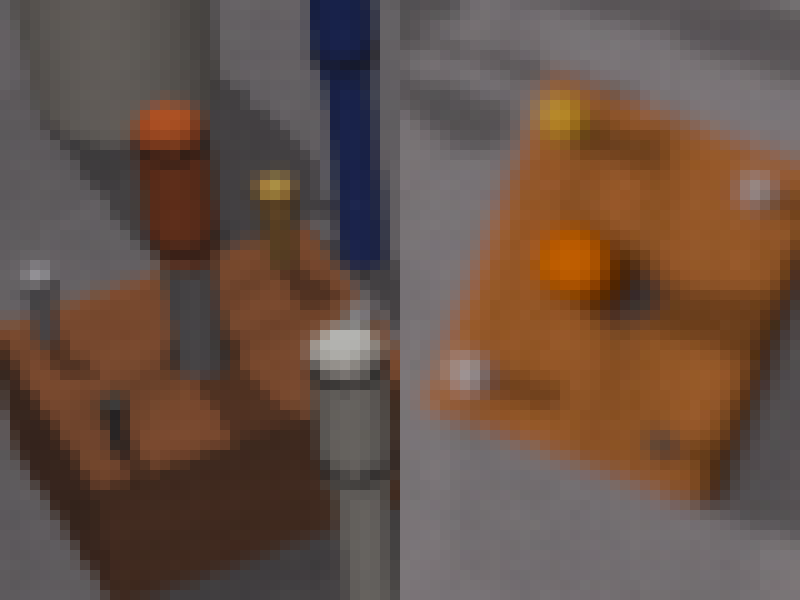

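View pics/side9.png

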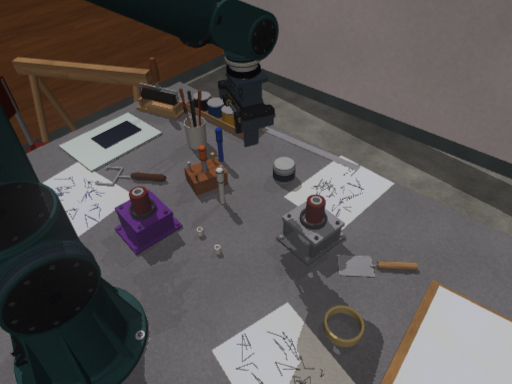

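The drift is back upright in its hole: side (202,147) and top (182,181), against (202,146) and (182,180) at the start. All bystanders look unmoved. I'll settle the arm and hand in.

Request:
jog_arm --pt "0 0 0 0 0 0 0.2" --pt "0 0 0 0 0 0 0.2" --pt "0 0 0 0 0 0 0.2"

```text
time_s: 24.15
position: [0.5358, -0.0098, 0.2875]
eef_rot: [-0.6, 0.602, 0.375, -0.372]
force: [1.5, 0.2, -0.3]
gripper_width: 0.0547
```

```bash
python3 -c "
from rig import bot
print(bot.hand_in())"
```

```text
the job is handed in; nothing more can be done
None
```

The job is done and was handed in at about 24 s. I took the orange drift from the block and found the bore by feel, about 2 mm from my camera estimate. I pressed the bush out, drew the drift out, set it back in its hole down to the floor and let go.

- **Load:** the highest load at the readings I took was about 13 N, against the 25 N limit. Force was read only at the end of each move call, so short peaks in between were not seen.
- **Bush:** the load vanished between about 63 and 69 mm depth, and I went on to about 74 mm. The top view then showed a dark bore where there had been brass. The bush itself was never visible in the tin from either camera.
- **Drift:** in both views it stands upright within about 1 pixel of where it started. The arm met the hole's floor at the same height as at the pick.
- **Surroundings:** by eye, no bystander moved in the last side view. The arm was clear of everything when I handed in.

One check disagreed: the hole's position came out about 2–3 mm apart between the two camera views and the original grasp. I aimed between them and met no resistance going in.

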